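# Load the centrifuge cleaning carrier and hold it up level

### The arm

A 6-joint arm with a two-finger parallel gripper is mounted at the origin on the work surface. World frame = base frame: x ahead of the robot, y to its left, z up, the work surface at z = 0. Lengths are in m, angles in degrees, forces in N, time in s.
With the tool pointing down it reaches from about 0.35 to 0.875 m from the base axis. Payload 4.2 kg.
Tool frame: the origin (TCP) lies on the centre line of the jaws, within the pads' length; the fingertips stand 22 mm ahead of it and the grasp point (between the pads) lies 3 mm ahead of it; z points along the fingers, y is the line along which they close (so a half turn about z gives the same grasp; the last joint's range is limited). The gripper opens to 85 mm and grips with 20 to 120 N. Pads are 22 mm wide; open, the fingers measure 114 mm over their backs; the gripper's body (76 mm by 85 mm) begins 54 mm behind the grasp point. The pads swing forward as they close: fully open they stand 13 mm farther back than shut.
Start: joints at [-54.855, 22.042, 0.453, 0, -68.411, -14.817], TCP at [0.217, -0.586, 0.253] pointing down, gripper open.
Joint ranges: [-179.83, 179.83], [-69.29, 118.12], [-61.27, 80.66], [-181.25, 117.63], [-171.15, -9.14], [-177.46, 177.46]. Speed limits (degrees/s): [159.86, 159.86, 180, 180, 180, 180].

### API

Orientations are given as a 3x3 rotation matrix whose columns are the frame's x, y, z axes.
In Python, from bench import manip gives the robot as it stands. The module is installed in compiled form; this text tells all that it offers.
- The arm moves only by the shell command python3 -m creep 'ROWS'. ROWS is JSON, a list of rows, each a list of 3 entries, a list of its own where there are three numbers: the closure, from 0 (fully open) to 1 (shut), then the shift along the tool's x, y, z in cm, then the turn about the tool's z in rad. In form: [[gripper, [x, y, z], twist], ...]. A call has exactly 10 rows; each row is the pose to reach, as a shift and turn from the pose commanded when the call began, along the tool's axes at that moment; what a row does not reach only later rows make up. A row lasts 1/12 s, in which the tool goes at most 41.7 mm and 7.16 degrees, less where a joint would pass 70% of its speed; a pose out of reach is approached as far as the arm can. A call with a gripper value outside its range is refused whole. The fingers move at their own pace and stop on an object; the grip force is fixed at half the most. Time passes only in rows, so rows that repeat a pose let the fingers close, or fill a call up. It gives the time, the measured TCP pose, the force, the opening and the grip force at its end, in the units of the state.
- manip.observe(): the state, without advancing time (a new reading comes with each control period).
- manip.snapshot(name): name is "side" or "top"; returns (picture, depth): 480x640x3 uint8, blue, green, red; 480x640 float32, m along the optical axis (not along the pixel's ray), 0 where there is no reading.
- manip.camera_info(name): a dict with "camera_matrix" (3x3 intrinsics, pixels), "pose" (4x4, takes a point from camera to world coordinates). Camera axes: x right, y up, looking along -z (the intrinsics and any distortion apply to the point x, -y, -z); pixel columns grow to the right and rows downward; lengths in m; the calibration is good to about 2 mm. A picture is of the moment at which its call begins. camera_info takes no time and is no camera call.
- manip.finish_job(): hands the job in; it is judged then, once.
Trained networks look in the newest picture that a camera, given by its name, has taken for a name from the list of things; names that differ only in an ending like _2 or _b are one class to them, and where a whole thing is asked for, a point or a joint stands for the part that bears it (a point fixed in the world has none). Each returns a list of dicts, best first, with "p" (0 to 1); they miss things now and then, are a little off and sometimes report something else, mostly with a low value. They report only what shows in the picture. A call takes as long as a camera call. They do not tell look-alikes from the thing itself.
- manip.cut_out(camera, target): "mask" (480x640 bool, what is visible of it) and "rect" ([left, top, right, bottom] as shares, 0 to 1, of the picture: columns of its width, rows of its height, round what is visible of it).
- manip.pinpoint(camera, target): "position" ([column, row] as shares, 0 to 1, of the picture: columns of its width, rows of its height: a listed point, or the origin of a listed thing).
The state is a dict: "t": time; "q": joint angles; "qd": joint speeds; "effort": joint torques, N m; "ee_pos": TCP position; "eef_rot": TCP orientation; "wrist_force": force on the tool from outside, world axes, zero at the start; "ft_torque": the same for the moment, N m; "gripper_width": finger opening in m; "grasp_force": force on a finger pad.
Only numpy, scipy, OpenCV 4.12 (cv2) and the standard library are available. Lean on these libraries where they do the work, as an engineer would, in place of code of your own. Each camera call takes 0.05 s, during which the arm holds its last target. There are 200 camera calls.

### The job

Lay the blue-handled brush flat in the carrier's blue bed and the green-handled spatula flat in its green bed, both with their heads towards the carrier's yellow end; set them down gently, do not drop them. Then lift the loaded carrier by its black handle and finish while still holding it level and steady in the air, its underside about 15 cm above the bench. Leave everything else on the bench where it is.

Things in the scene. Friction and masses are not known exactly. Their poses are not given: they have to be found in the camera images.
- carrier: Loose white carrier tray, 200 x 200 mm, about 0.4 kg, origin at the centre of its underside. Its floor is 4 mm thick, its rim 16 mm high. Its +x points to the end with the yellow rim, its +y to the blue bed, z up. On either side of a 40 mm wide, 16 mm high middle deck lies one bed (long, shallow compartment) along x: blue floor at +y, green floor at -y. A fixed black bar handle runs along x above the deck.
- carrier_handle (a point): Middle of the carrier's black bar handle, 57 mm above the carrier's underside. The bar is 130 mm long (along carrier x), 12 mm wide, 14 mm tall, on two 12 mm square posts 59 mm to either side of its middle; free space of 34 mm between deck and bar. Axes as for the carrier.
- blue_bed (a point): Centre of the floor of the blue bed, 58 mm to the +y side of the carrier's middle, 4 mm above its underside. The bed is 188 mm long (along x) and 76 mm wide inside, its walls 12 mm above this floor. Axes as for the carrier.
- green_bed (a point): Centre of the floor of the green bed, 58 mm to the -y side of the carrier's middle; same size and height as the blue one. Axes as for the carrier.
- brush_center (a point): Middle of the cleaning brush with blue handle, steel ferrule and dark bristle head; widest (26 mm) at the head. About 45 g. 160 mm long, lying flat on the bench. This point is 7 mm above its underside, on the handle, within 13 mm of its balance point; the handle is 16 mm wide and 14 mm tall, from 80 mm behind this point to 25 mm ahead of it. x points along it to the head, z up.
- brush_head (a point): Point in the head of the brush, 65 mm ahead of its middle along its x.
- spatula_center (a point): Middle of the spatula with green handle and flat steel blade 28 mm wide. About 50 g. 160 mm long, lying flat on the bench. This point is 7 mm above its underside, on the handle, within 13 mm of its balance point; the handle is 16 mm wide and 14 mm tall, from 80 mm behind this point to 25 mm ahead of it. x points along it to the head, z up.
- spatula_head (a point): Point in the head of the spatula, 65 mm ahead of its middle along its x.
- brush: The same brush; origin at the underside, 7 mm below brush_center, same axes.
- spatula: The same spatula; origin at the underside, 7 mm below spatula_center, same axes.
- bottle: Amber bottle, 60 mm across, 140 mm tall; origin at its underside. Bystander.
- jar: White jar with a red cap, 56 mm across, 70 mm tall; origin at its underside. Bystander.
- tube_rack: Blue rack of capped sample tubes, 70 x 150 mm, 91 mm tall; origin at its underside. Bystander.
- dishes: Stack of three flat round dishes, 90 mm across, 43 mm tall; origin at its underside. Bystander.
- cup: Clear specimen cup with a yellow cap, 64 mm across, 65 mm tall; origin at its underside. Bystander.
- marker: White marker pen with a red cap, 133 mm long, 13 mm thick, lying on the bench; origin at its underside. Bystander.
Not all that is in view belongs to the job. Of the things that look like the spatula, the larger one is meant.

How it is judged:
By the outcome, as a careful person would: the job done as asked, in the order asked, and still so for the second after the job is handed in, while the arm keeps its last pose, push and grip.
It also fails if it takes over 72 s, if anything falls off the work surface, if the arm or the gripper's body presses on something with over 40 N, if the wrist force passes 120 N, or if a joint passes its speed limit or range.

## Working session

There is one attempt and no reset: what is moved stays moved. The work goes in short steps, Python scripts to look and compute and a shell command to move; the robot and the scene stay as the last step left them, time stands still between calls to the robot, and variables do not carry over. Pictures are saved under pics/ and viewed, at most 10 in all, crops included, and the job is handed in when it is done.

```bash
mkdir -p pics; cat > h.py <<'E'
import numpy as np, cv2
from bench import manip
def world(cam,u,v,z=None,depth=None):
    ci=manip.camera_info(cam);K=np.array(ci["camera_matrix"]);T=np.array(ci["pose"])
    r=np.array([(u-K[0,2])/K[0,0],-(v-K[1,2])/K[1,1],-1.0])
    if depth is not None: return T[:3,:3]@(r*depth)+T[:3,3]
    d=T[:3,:3]@r; return T[:3,3]+d*(z-T[2,3])/d[2]
E
python3 - <<'E'
from h import *
for c in("top","side"):
    im,d=manip.snapshot(c); cv2.imwrite(f"pics/{c}0.png",im); np.save(f"{c}0.npy",d)
    ci=manip.camera_info(c); print(c,{k:(np.round(v,4).tolist() if k in("camera_matrix","pose") else v) for k,v in ci.items()})
Z=dict(carrier_handle=.057,blue_bed=.004,green_bed=.004,brush_center=.007,brush_head=.007,spatula_center=.007,spatula_head=.007,carrier=0)
for n,z in Z.items():
    for r in manip.pinpoint("top",n)[:3]:
        u,v=r["position"][0]*640,r["position"][1]*480
        print(n,round(r["p"],2),round(u),round(v),world("top",u,v,z).round(4))
s=manip.observe();print(s["t"],np.round(s["ee_pos"],4),np.round(s["eef_rot"],3).tolist(),s["gripper_width"])
E
```

```text
top {'camera_matrix': [[494.7692, 0.0, 324.0237], [0.0, 494.7692, 241.9056], [0.0, 0.0, 1.0]], 'pose': [[0.0041, 0.9811, -0.1935, 0.2592], [-1.0, 0.0042, 0.0003, 0.03], [0.0011, 0.1934, 0.9811, 1.5078], [0.0, 0.0, 0.0, 1.0]]}
side {'camera_matrix': [[615.3465, 0.0, 318.8821], [0.0, 615.3465, 246.0485], [0.0, 0.0, 1.0]], 'pose': [[0.9838, 0.1419, -0.1094, 0.3658], [-0.1789, 0.741, -0.6472, -1.0461], [-0.0108, 0.6563, 0.7544, 1.3271], [0.0, 0.0, 0.0, 1.0]]}
carrier_handle 0.6 342 233 [ 0.5742 -0.0239  0.057 ]
carrier_handle 0.26 434 192 [ 0.7027 -0.3064  0.057 ]
carrier_handle 0.24 228 234 [0.5673 0.3174 0.057 ]
blue_bed 0.92 330 234 [0.5823 0.012  0.004 ]
green_bed 0.65 364 241 [ 0.5604 -0.093   0.004 ]
brush_center 0.79 232 252 [0.5234 0.3134 0.007 ]
brush_center 0.63 441 252 [ 0.524  -0.3301  0.007 ]
brush_head 0.72 228 232 [0.5864 0.3276 0.007 ]
spatula_center 0.76 440 255 [ 0.5165 -0.3284  0.007 ]
spatula_center 0.6 489 248 [ 0.5391 -0.4802  0.007 ]
spatula_head 0.71 436 231 [ 0.5915 -0.3178  0.007 ]
spatula_head 0.66 484 236 [ 0.5746 -0.4647  0.007 ]
carrier 0.91 345 236 [ 0.5761 -0.0371  0.    ]
carrier 0.56 436 234 [ 0.5837 -0.3196  0.    ]
0.5 [ 0.2171 -0.586   0.2533] [[-0.938, -0.347, -0.0], [-0.347, 0.938, 0.0], [-0.0, 0.0, -1.0]] 0.08508152113459704
```

View pics/top0.png

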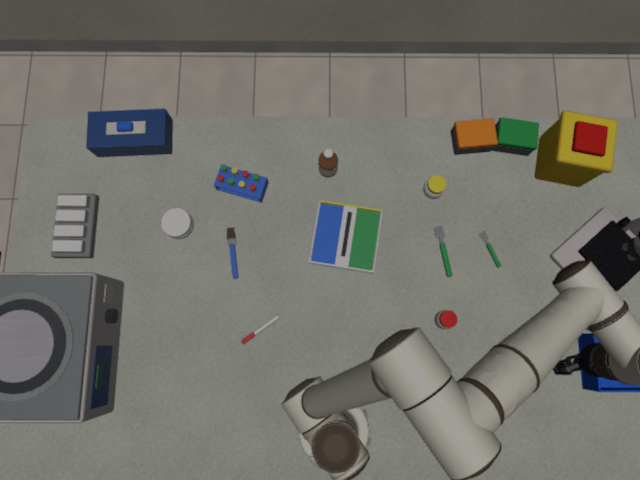

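View pics/side0.png

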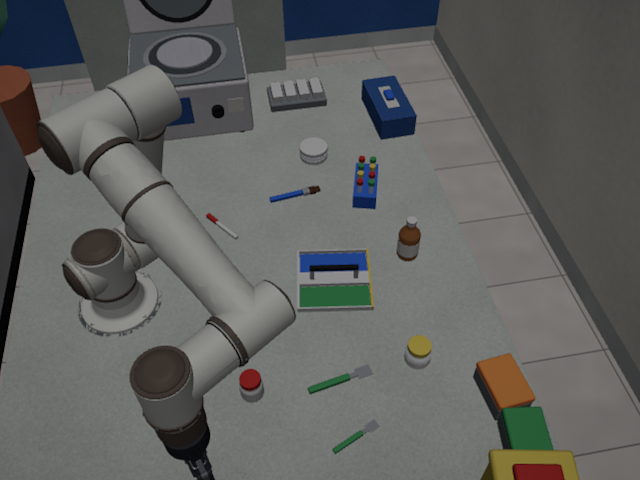

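The top view shows two spatula candidates: the larger at about (443,251) and the smaller look-alike at (490,248). There is one brush, at (233,253), and the carrier is at (346,236) with its yellow end at the top (+x). I'll take the larger spatula, and check that in a crop while refining the poses.

```bash
cat > meas.py <<'E'
from h import *
def blob(im,lo,hi,box):
    hsv=cv2.cvtColor(im,cv2.COLOR_BGR2HSV);m=cv2.inRange(hsv,lo,hi);k=np.zeros_like(m);x0,y0,x1,y1=box;k[y0:y1,x0:x1]=1;return m*k
GREEN=((45,110,40),(85,255,255));BLUE=((100,120,40),(125,255,255));YEL=((20,120,100),(33,255,255))
def handle(cam,im,col,box,z=.010):
    m=blob(im,*col,box);v,u=np.nonzero(m)
    P=np.array([world(cam,a,b,z) for a,b in zip(u,v)])[:,:2];c=P.mean(0)
    w=np.linalg.svd(P-c,full_matrices=False)[2][0]; w=w*np.sign(w[0])
    t=(P-c)@w;n=(P-c)@[-w[1],w[0]]
    return c,np.degrees(np.arctan2(w[1],w[0])),np.ptp(t),np.ptp(n),c+w*((t.max()+t.min())/2+.0275),len(u)
E
python3 - <<'E'
from meas import *
T=cv2.imread("pics/top0.png");S=cv2.imread("pics/side0.png")
for n,cam,im,col,box in[("brush","top",T,BLUE,(222,238,245,282)),("spat","top",T,GREEN,(432,235,456,280)),("small","top",T,GREEN,(478,230,505,270)),
  ("brush","side",S,BLUE,(262,182,325,208)),("spat","side",S,GREEN,(300,362,375,396))]:
    c,a,L,W,o,k=handle(cam,im,col,box,.010);print(n,cam,"ang",a.round(1),"L",L.round(4),"W",W.round(4),"origin",o.round(4),k)
for n,cam,im,col,box,z in[("bluebed","top",T,BLUE,(305,195,345,270),.004),("greenbed","top",T,GREEN,(345,195,390,275),.004),("blueS","side",S,BLUE,(290,245,380,275),.004),("greenS","side",S,GREEN,(290,280,380,312),.004),("yel","top",T,YEL,(305,195,390,215),.016),("yelS","side",S,YEL,(360,245,380,312),.016)]:
    m=blob(im,*col,box);v,u=np.nonzero(m);r=cv2.minAreaRect(np.array([world(cam,a,b,z)[:2]*1000 for a,b in zip(u,v)],np.float32));print(n,np.round(r[0],1),np.round(r[1],1),round(r[2],1))
# handle bar: dark pixels inside carrier
for cam,im,b in(("top",T,(335,205,360,262)),("side",S,(303,255,365,290))):
    g=cv2.cvtColor(im,cv2.COLOR_BGR2HSV)[...,2];m=np.zeros_like(g);m[b[1]:b[3],b[0]:b[2]]=(g[b[1]:b[3],b[0]:b[2]]<45)
    v,u=np.nonzero(m);r=cv2.minAreaRect(np.array([world(cam,a,c,.064)[:2]*1000 for a,c in zip(u,v)],np.float32));print("bar",cam,np.round(r[0],1),np.round(r[1],1),round(r[2],1))
a=cv2.resize(T[190:290,210:510],(800,267),interpolation=3);b=cv2.resize(S[240:400,290:390],(480,320)[::1] if 0 else (200,320));b=cv2.copyMakeBorder(b,0,0,0,600,0)
cv2.imwrite("pics/crop1.png",np.vstack([a,b]))
E
```

```text
brush top ang 8.3 L 0.1012 W 0.0142 origin [0.5213 0.3113] 154
spat top ang 11.0 L 0.0999 W 0.0139 origin [ 0.5284 -0.3374] 148
small top ang 23.6 L 0.0745 W 0.0101 origin [ 0.5408 -0.4791] 86
brush side ang 8.5 L 0.1037 W 0.0226 origin [0.5223 0.3082] 175
spat side ang 10.9 L 0.1031 W 0.0166 origin [ 0.5302 -0.3399] 274
bluebed [583.8  20.3] [ 71.  183.6] 81.1Traceback (most recent call last):
  File "<stdin>", line 7, in <module>
  File "h.py", line 4, in world
    ci=manip.camera_info(cam);K=np.array(ci["camera_matrix"]);T=np.array(ci["pose"])
ValueError: time passes only in moves, steps and waits
```

```bash
python3 - <<'E'
import json
from bench import manip
import numpy as np
json.dump({c:{k:np.array(manip.camera_info(c)[k]).tolist() for k in("camera_matrix","pose")} for c in("top","side")},open("cam.json","w"))
E
sed -i 's/ci=manip.camera_info(cam)/ci=CI[cam]/; s/^from bench/import json;CI=json.load(open("cam.json"))\nfrom bench/' h.py
python3 - <<'E'
from meas import *
T=cv2.imread("pics/top0.png");S=cv2.imread("pics/side0.png")
for n,cam,im,col,box,z in[("bluebed","top",T,BLUE,(305,195,345,270),.004),("greenbed","top",T,GREEN,(345,195,390,275),.004),("blueS","side",S,BLUE,(290,245,380,275),.004),("greenS","side",S,GREEN,(290,280,380,312),.004),("yel","top",T,YEL,(305,195,390,215),.016),("yelS","side",S,YEL,(360,245,380,312),.016)]:
    m=blob(im,*col,box);v,u=np.nonzero(m);r=cv2.minAreaRect(np.array([world(cam,a,b,z)[:2]*1000 for a,b in zip(u,v)],np.float32));print(n,np.round(r[0],1),np.round(r[1],1),round(r[2],1))
for cam,im,b in(("top",T,(335,205,360,262)),("side",S,(303,255,365,290))):
    g=cv2.cvtColor(im,cv2.COLOR_BGR2HSV)[...,2];m=np.zeros_like(g);m[b[1]:b[3],b[0]:b[2]]=(g[b[1]:b[3],b[0]:b[2]]<45)
    v,u=np.nonzero(m);r=cv2.minAreaRect(np.array([world(cam,a,c,.064)[:2]*1000 for a,c in zip(u,v)],np.float32));print("bar",cam,np.round(r[0],1),np.round(r[1],1),round(r[2],1))
a=cv2.resize(T[190:290,210:510],(800,267),interpolation=3);b=cv2.resize(S[240:460,290:390],(145,320));b=cv2.copyMakeBorder(b,0,0,0,655,0)
cv2.imwrite("pics/crop1.png",np.vstack([a,b]))
E
```

```text
bluebed [583.8  20.3] [ 71.  183.6] 81.1
greenbed [565.4 -94.7] [ 70.4 181.3] 81.2
blueS [585.8  24.7] [ 63.3 183.7] 80.6
greenS [566.9 -90.7] [ 63.5 183.1] 81.1
yel [668.6 -52.2] [192.1   6.4] 81.0
yelS [670.5 -54.2] [195.8   5.3] 80.8
bar top [605.  -42.5] [ 3.9 49.7] 80.5
bar side [573.6 -44.5] [ 19.  124.6] 80.9
```

View pics/crop1.png

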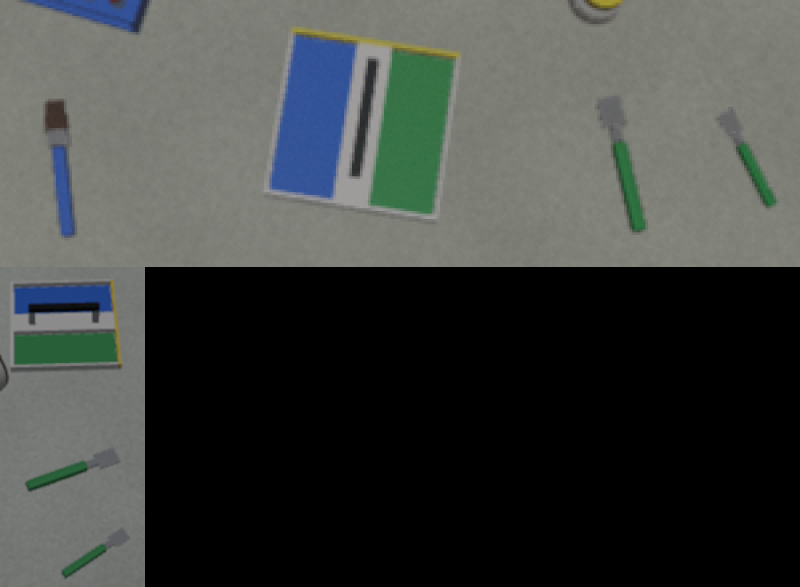

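The crop confirms it: the target spatula, at crop (625,165), is clearly larger than the look-alike at (755,165). The brush head points up, and the carrier has its blue bed on the left and its yellow rim at the top. Poses in metres: spatula (0.529,-0.338), yaw 11°. Brush (0.522,0.311), yaw 8.5°. Carrier (0.574,-0.037), yaw -9°.

```bash
cat > d.py <<'E'
import sys,numpy as np
from bench import manip
# usage: d.py x y z yaw [x y z yaw ...] -> shifts (cm, tool axes) and twist (rad), all from the present pose
s=manip.observe();R=np.array(s["eef_rot"]);p=np.array(s["ee_pos"])
yaw=np.degrees(np.arctan2(R[1,0],R[0,0]))
print("t",round(s["t"],2),"p",p.round(4),"yaw",round(yaw,1),"w",round(s["gripper_width"],4),"gf",round(s["grasp_force"],1),"F",np.round(s["wrist_force"],1),"tilt",R[:,2].round(3))
for t in np.array(sys.argv[1:],float).reshape(-1,4):
    print(t,(100*R.T@(t[:3]-p)).round(2),"twist",round(-np.radians((t[3]-yaw+90)%180-90),3))
E
python3 d.py .529 -.338 .12 11 .529 -.338 .025 11
```

```text
t 0.5 p [ 0.2171 -0.586   0.2533] yaw -159.7 w 0.0851 gf 0.0 F [0.2 0.1 0.3] tilt [-0.  0. -1.]
[ 0.529 -0.338  0.12  11.   ] [-37.86  12.42  13.33] twist 0.163
[ 0.529 -0.338  0.025 11.   ] [-37.86  12.42  22.83] twist 0.163
```

```bash
python3 -m creep '[[0.3,[-2,0.7,0.5],0.01],[0.3,[-5,1.7,1.5],0.03],[0.3,[-9,3,3],0.05],[0.3,[-13,4.3,4.5],0.07],[0.3,[-17,5.6,6],0.09],[0.3,[-21,6.9,7.5],0.11],[0.3,[-25,8.2,9],0.13],[0.3,[-29,9.5,10.5],0.15],[0.3,[-33,10.8,12],0.163],[0.3,[-36,11.8,13],0.163]]'; python3 d.py .529 -.338 .12 11 .529 -.338 .025 11
```

```text
t: 1.33
ee_pos: [0.5058, -0.3563, 0.1267]
eef_rot: [[-0.982, -0.19, 0.0], [-0.19, 0.982, -0.0], [-0.0, -0.0, -1.0]]
wrist_force: [-0.4, -0.4, 0.1]
gripper_width: 0.0596
grasp_force: 0.0
t 1.33 p [ 0.5058 -0.3563  0.1267] yaw -169.0 w 0.0596 gf 0.0 F [-0.4 -0.4  0.1] tilt [ 0. -0. -1.]
[ 0.529 -0.338  0.12  11.   ] [-2.62  1.35  0.67] twist -0.001
[ 0.529 -0.338  0.025 11.   ] [-2.62  1.35 10.17] twist -0.001
```

```bash
python3 -m creep '[[0.3,[-0.9,0.5,0.3],0],[0.3,[-1.7,0.9,1],0],[0.3,[-1.7,0.9,2.5],0],[0.3,[-1.7,0.9,4],0],[0.3,[-1.7,0.9,5.5],0],[0.3,[-1.7,0.9,6.5],0],[0.3,[-1.7,0.9,7],0],[0.3,[-1.7,0.9,7],0],[0.3,[-1.7,0.9,7],0],[0.3,[-1.7,0.9,7],0]]'; python3 d.py .529 -.338 .025 11; python3 - <<'E'
from meas import *
for c in("top","side"):
    im,_=manip.snapshot(c);cv2.imwrite(f"pics/{c}1.png",im)
S=cv2.imread("pics/side1.png");T=cv2.imread("pics/top1.png")
print(manip.observe()["ee_pos"])
cv2.imwrite("pics/crop2.png",np.hstack([cv2.resize(S[300:420,260:400],(400,343)),cv2.resize(T[200:300,390:510],(400,343))]))
E
```

```text
t: 2.17
ee_pos: [0.52, -0.3462, 0.0582]
eef_rot: [[-0.982, -0.19, 0.002], [-0.19, 0.982, -0.001], [-0.002, -0.001, -1.0]]
wrist_force: [-0.3, -0.3, 0.7]
gripper_width: 0.0598
grasp_force: 0.0
t 2.17 p [ 0.52   -0.3462  0.0582] yaw -169.0 w 0.0598 gf 0.0 F [-0.3 -0.3  0.7] tilt [ 0.002 -0.001 -1.   ]
[ 0.529 -0.338  0.025 11.   ] [-1.04  0.63  3.33] twist -0.0
[ 0.52000025 -0.34595489  0.05827249]
```

View pics/crop2.png

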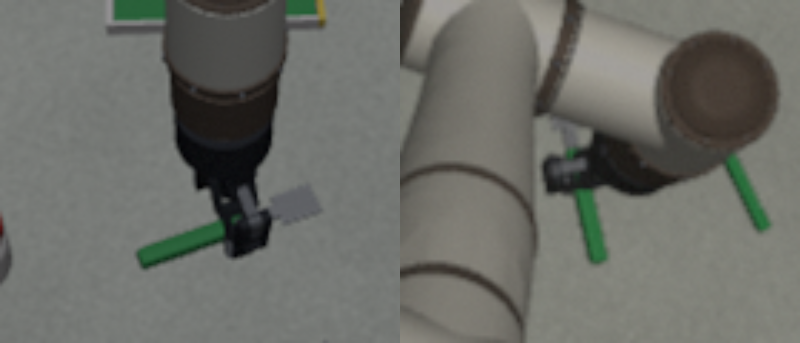

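The fingers are over the correct spatula, straddling its handle near the ferrule: side crop (240,225), top crop (572,170). Next I'll shift, descend and close.

```bash
python3 -m creep '[[0.45,[-0.5,0.3,0],0],[0.45,[-1,0.6,0.4],0],[0.45,[-1,0.6,1],0],[0.45,[-1,0.6,1.7],0],[0.45,[-1,0.6,2.4],0],[0.45,[-1,0.6,2.8],0],[0.45,[-1,0.6,3],0],[0.45,[-1,0.6,3.1],0],[0.45,[-1,0.6,3.1],0],[0.45,[-1,0.6,3.1],0]]'; python3 d.py .529 -.338 .025 11
```

```text
t: 3.1
ee_pos: [0.5283, -0.3379, 0.0263]
eef_rot: [[-0.982, -0.191, 0.0], [-0.191, 0.982, -0.0], [-0.0, -0.0, -1.0]]
wrist_force: [-0.1, 0.2, 0.3]
gripper_width: 0.0471
grasp_force: 0.0
t 3.1 p [ 0.5283 -0.3379  0.0263] yaw -169.0 w 0.0471 gf 0.0 F [-0.1  0.2  0.3] tilt [ 0. -0. -1.]
[ 0.529 -0.338  0.025 11.   ] [-0.07 -0.02  0.13] twist -0.0
```

```bash
python3 -m creep '[[0.6,[0,0,0.1],0],[0.7,[0,0,0.1],0],[0.85,[0,0,0.1],0],[1,[0,0,0.1],0],[1,[0,0,0.1],0],[1,[0,0,0.1],0],[1,[0,0,0.1],0],[1,[0,0,0.1],0],[1,[0,0,0.1],0],[1,[0,0,0.1],0]]'; python3 d.py .529 -.338 .13 11
```

```text
t: 3.93
ee_pos: [0.5284, -0.3379, 0.0256]
eef_rot: [[-0.982, -0.191, 0.001], [-0.191, 0.982, -0.0], [-0.001, -0.0, -1.0]]
wrist_force: [-1.0, -0.2, 4.7]
gripper_width: 0.0141
grasp_force: 60.9
t 3.93 p [ 0.5284 -0.3379  0.0256] yaw -169.0 w 0.0141 gf 60.9 F [-1.  -0.2  4.7] tilt [ 0.001 -0.    -1.   ]
[ 0.529 -0.338  0.13  11.   ] [ -0.06  -0.03 -10.44] twist 0.0
```

```bash
python3 -m creep '[[1,[0,0,-0.3],0],[1,[0,0,-0.9],0],[1,[0,0,-2],0],[1,[0,0,-3.5],0],[1,[0,0,-5],0],[1,[0,0,-6.5],0],[1,[0,0,-8],0],[1,[0,0,-9],0],[1,[0,0,-9.5],0],[1,[0,0,-9.5],0]]'; python3 d.py .565 -.094 .12 -9; python3 - <<'E'
from meas import *
im,_=manip.snapshot("side");cv2.imwrite("pics/crop3.png",cv2.resize(im[240:420,240:420],(540,540)))
E
```

```text
t: 4.77
ee_pos: [0.5287, -0.338, 0.1218]
eef_rot: [[-0.982, -0.191, 0.003], [-0.191, 0.982, -0.001], [-0.002, -0.001, -1.0]]
wrist_force: [0.9, 0.1, -0.8]
gripper_width: 0.014
grasp_force: 60.3
t 4.77 p [ 0.5287 -0.338   0.1218] yaw -169.0 w 0.014 gf 60.3 F [ 0.9  0.1 -0.8] tilt [ 0.003 -0.001 -1.   ]
[ 0.565 -0.094  0.12  -9.   ] [-8.21 23.26  0.17] twist 0.349
```

View pics/crop3.png

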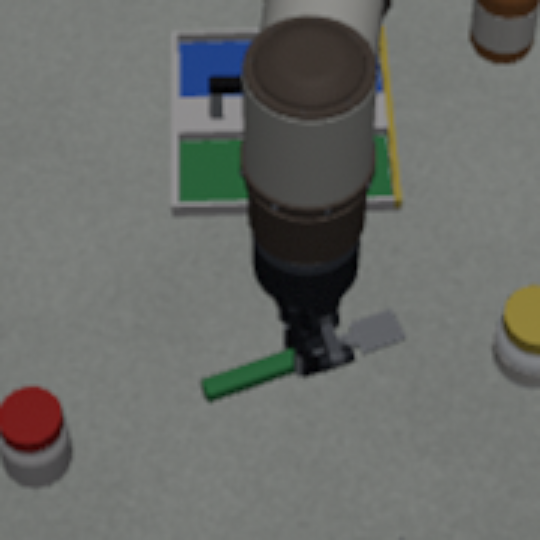

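The spatula is held level, with its handle end at crop (205,388) and its blade at (380,330). Next I'll carry it over the green bed.

```bash
python3 -m creep '[[1,[-0.4,1,0],0.02],[1,[-1.2,3.4,0],0.05],[1,[-2.2,6.2,0],0.1],[1,[-3.2,9.2,0],0.15],[1,[-4.3,12.2,0],0.2],[1,[-5.4,15.2,0],0.25],[1,[-6.4,18.2,0],0.3],[1,[-7.3,20.7,0],0.34],[1,[-7.9,22.4,0],0.349],[1,[-8.2,23.2,0],0.349]]'; python3 -m creep '[[1,[0,0,0],0],[1,[0,0,0],0],[1,[0,0,0],0],[1,[0,0,0.5],0],[1,[0,0,1.5],0],[1,[0,0,2.7],0],[1,[0,0,3.7],0],[1,[0,0,4.2],0],[1,[0,0,4.2],0],[1,[0,0,4.2],0]]';python3 d.py .565 -.094 .0305 -9
```

```text
t: 5.65
ee_pos: [0.5641, -0.0922, 0.1192]
eef_rot: [[-0.988, 0.154, -0.002], [0.154, 0.988, 0.0], [0.002, -0.0, -1.0]]
wrist_force: [0.2, -1.0, -0.1]
gripper_width: 0.0141
grasp_force: 60.3
t: 6.48
ee_pos: [0.5643, -0.0947, 0.0777]
eef_rot: [[-0.988, 0.157, -0.001], [0.157, 0.988, -0.0], [0.001, -0.0, -1.0]]
wrist_force: [0.7, -1.0, -0.1]
gripper_width: 0.014
grasp_force: 60.3
t 6.48 p [ 0.5643 -0.0947  0.0777] yaw 171.0 w 0.014 gf 60.3 F [ 0.7 -1.  -0.1] tilt [-0.001 -0.    -1.   ]
[ 0.565  -0.094   0.0305 -9.    ] [-0.06  0.08  4.72] twist -0.0
```

```bash
python3 -m creep '[[1,[0,0,0.6],0],[1,[0,0,1.5],0],[1,[0,0,2.4],0],[1,[0,0,3.2],0],[1,[0,0,3.8],0],[1,[0,0,4.2],0],[1,[0,0,4.4],0],[1,[0,0,4.55],0],[1,[0,0,4.6],0],[1,[0,0,4.6],0]]';python3 d.py .565 -.094 .0298 -9; python3 - <<'E'
from meas import *
im,_=manip.snapshot("side");cv2.imwrite("pics/crop4.png",cv2.resize(im[220:340,270:410],(700,600)))
E
```

```text
t: 7.32
ee_pos: [0.5646, -0.0944, 0.0324]
eef_rot: [[-0.988, 0.156, 0.0], [0.156, 0.988, -0.0], [-0.0, 0.0, -1.0]]
wrist_force: [0.6, 0.4, -1.0]
gripper_width: 0.0143
grasp_force: 60.3
t 7.32 p [ 0.5646 -0.0944  0.0324] yaw 171.0 w 0.0143 gf 60.3 F [ 0.6  0.4 -1. ] tilt [ 0. -0. -1.]
[ 0.565  -0.094   0.0298 -9.    ] [-0.03  0.05  0.26] twist 0.0
```

View pics/crop4.png

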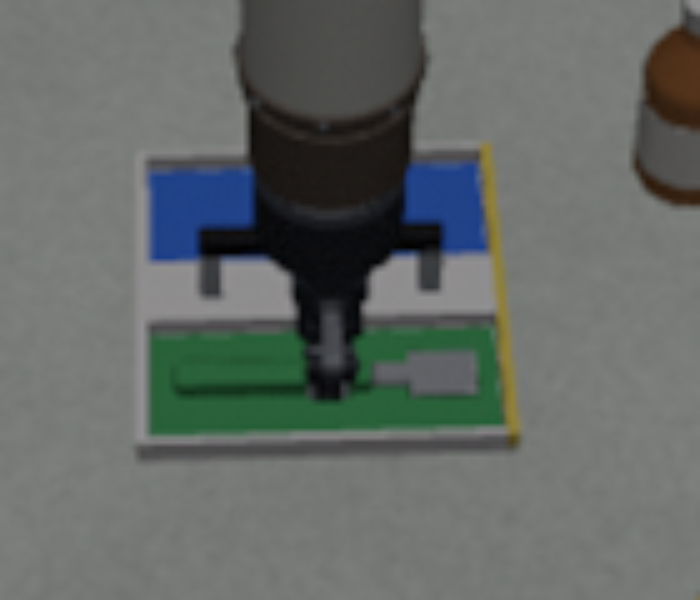

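The spatula lies centred in the green bed with its blade, at crop (440,370), towards the yellow rim. I'll lower the last 2–3 mm and open part-way, so the fingers stay clear of the bed walls.

```bash
python3 -m creep '[[1,[0,0,0.1],0],[1,[0,0,0.2],0],[1,[0,0,0.25],0],[1,[0,0,0.28],0],[1,[0,0,0.28],0],[1,[0,0,0.28],0],[1,[0,0,0.28],0],[1,[0,0,0.28],0],[1,[0,0,0.28],0],[1,[0,0,0.28],0]]'; python3 d.py
```

```text
t: 8.2
ee_pos: [0.5644, -0.0944, 0.0296]
eef_rot: [[-0.988, 0.157, -0.0], [0.157, 0.988, -0.0], [-0.0, -0.0, -1.0]]
wrist_force: [-1.0, -0.2, 3.9]
gripper_width: 0.0138
grasp_force: 60.8
t 8.2 p [ 0.5644 -0.0944  0.0296] yaw 171.0 w 0.0138 gf 60.8 F [-1.  -0.2  3.9] tilt [-0. -0. -1.]
```

Touchdown, with about 4 N of contact force. Now I'll release and rise.

```bash
python3 -m creep '[[0.85,[0,0,0],0],[0.75,[0,0,0],0],[0.7,[0,0,0],0],[0.65,[0,0,0],0],[0.65,[0,0,0],0],[0.65,[0,0,0],0],[0.65,[0,0,-0.3],0],[0.65,[0,0,-1],0],[0.65,[0,0,-2],0],[0.65,[0,0,-3],0]]'; python3 -m creep '[[0.65,[0,0,-1],0],[0.65,[0,0,-3],0],[0.5,[0,0,-5],0],[0.3,[0,0,-7],0],[0.3,[0,0,-8],0],[0.3,[0,0,-9],0],[0.3,[0,0,-9.5],0],[0.3,[0,0,-9.5],0],[0.3,[0,0,-9.5],0],[0.3,[0,0,-9.5],0]]'; python3 d.py .522 .310 .13 8.4
```

```text
t: 9.03
ee_pos: [0.5646, -0.0945, 0.0605]
eef_rot: [[-0.988, 0.156, 0.0], [0.156, 0.988, -0.0], [-0.0, -0.0, -1.0]]
wrist_force: [0.6, 0.2, 0.6]
gripper_width: 0.0297
grasp_force: 0.0
t: 9.87
ee_pos: [0.5638, -0.0944, 0.1533]
eef_rot: [[-0.988, 0.157, -0.002], [0.157, 0.988, 0.0], [0.002, -0.0, -1.0]]
wrist_force: [0.3, 0.4, -1.1]
gripper_width: 0.0593
grasp_force: 0.0
t 9.87 p [ 0.5638 -0.0944  0.1533] yaw 171.0 w 0.0593 gf 0.0 F [ 0.3  0.4 -1.1] tilt [-0.002  0.    -1.   ]
[0.522 0.31  0.13  8.4  ] [10.46 39.29  2.34] twist -0.304
```

```bash
python3 -m creep '[[0.3,[0.4,1.5,0],-0.01],[0.3,[1.3,5,0],-0.04],[0.3,[2.3,8.7,0],-0.07],[0.3,[3.3,12.4,0],-0.1],[0.3,[4.3,16.1,0],-0.13],[0.3,[5.3,19.8,0],-0.16],[0.3,[6.3,23.5,0],-0.19],[0.3,[7.3,27.2,0],-0.22],[0.3,[8.2,30.9,0],-0.25],[0.3,[9.2,34.5,0.5],-0.28]]'; python3 d.py .522 .310 .06 8.4
```

```text
t: 10.7
ee_pos: [0.5273, 0.2628, 0.1492]
eef_rot: [[-0.992, -0.125, 0.0], [-0.125, 0.992, -0.0], [-0.0, -0.0, -1.0]]
wrist_force: [0.8, -0.3, -0.9]
gripper_width: 0.0597
grasp_force: 0.0
t 10.7 p [0.5273 0.2628 0.1492] yaw -172.8 w 0.0597 gf 0.0 F [ 0.8 -0.3 -0.9] tilt [ 0. -0. -1.]
[0.522 0.31  0.06  8.4  ] [-0.06  4.75  8.92] twist -0.022
```

```bash
python3 -m creep '[[0.3,[0,2.5,0.5],-0.022],[0.3,[0,4.1,1.5],-0.022],[0.3,[0,4.7,3],-0.022],[0.3,[0,4.7,5],-0.022],[0.3,[0,4.7,6.8],-0.022],[0.3,[0,4.7,8],-0.022],[0.3,[0,4.7,8.6],-0.022],[0.3,[0,4.7,8.8],-0.022],[0.3,[0,4.7,8.8],-0.022],[0.3,[0,4.7,8.8],-0.022]]'; python3 d.py .522 .310 .0255 8.4; python3 - <<'E'
from meas import *
a,_=manip.snapshot("side");b,_=manip.snapshot("top");cv2.imwrite("pics/crop5.png",np.hstack([cv2.resize(a[140:240,240:360],(400,333)),cv2.resize(b[200:300,180:300],(400,333))]))
for c,im,box in(("side",a,(262,182,325,208)),("top",b,(222,238,245,282))): print([np.round(x,4) for x in handle(c,im,BLUE,box)])
E
```

```text
t: 11.53
ee_pos: [0.5223, 0.3074, 0.0618]
eef_rot: [[-0.99, -0.144, 0.001], [-0.144, 0.99, 0.0], [-0.001, 0.0, -1.0]]
wrist_force: [0.4, -0.2, 1.2]
gripper_width: 0.0599
grasp_force: 0.0
t 11.53 p [0.5223 0.3074 0.0618] yaw -171.7 w 0.0599 gf 0.0 F [ 0.4 -0.2  1.2] tilt [ 0.001  0.    -1.   ]
[0.522  0.31   0.0255 8.4   ] [-0.01  0.26  3.63] twist -0.002
[array([0.4894, 0.3025]), np.float64(5.8411), np.float64(0.1022), np.float64(0.024), array([0.522 , 0.3058]), np.int64(153)]
[array([0.4845, 0.3058]), np.float64(7.6303), np.float64(0.0843), np.float64(0.0144), array([0.5131, 0.3096]), np.int64(125)]
```

View pics/crop5.png

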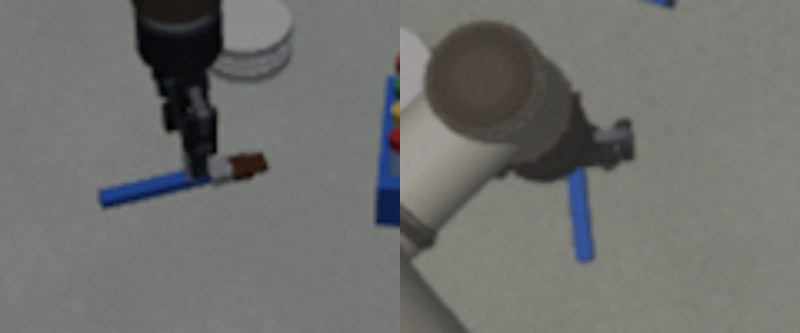

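The fingers straddle the brush handle, at side crop (200,165) and just behind the ferrule. The brush head points to +x. I'll descend and close.

```bash
python3 -m creep '[[0.45,[0,0.25,0.4],0],[0.45,[0,0.25,1],0],[0.45,[0,0.25,1.8],0],[0.45,[0,0.25,2.5],0],[0.45,[0,0.25,3],0],[0.45,[0,0.25,3.3],0],[0.45,[0,0.25,3.45],0],[0.45,[0,0.25,3.5],0],[0.45,[0,0.25,3.5],0],[0.45,[0,0.25,3.5],0]]'; python3 d.py .522 .31 .0255 8.4
```

```text
t: 12.47
ee_pos: [0.5217, 0.31, 0.0267]
eef_rot: [[-0.99, -0.144, 0.0], [-0.144, 0.99, 0.0], [-0.001, 0.0, -1.0]]
wrist_force: [-0.3, -0.2, 0.0]
gripper_width: 0.0466
grasp_force: 0.0
t 12.47 p [0.5217 0.31   0.0267] yaw -171.7 w 0.0466 gf 0.0 F [-0.3 -0.2  0. ] tilt [ 0.  0. -1.]
[0.522  0.31   0.0255 8.4   ] [-0.03 -0.01  0.12] twist -0.002
```

```bash
python3 -m creep '[[0.6,[0,0,0.05],0],[0.7,[0,0,0.05],0],[0.85,[0,0,0.05],0],[1,[0,0,0.05],0],[1,[0,0,0.05],0],[1,[0,0,0.05],0],[1,[0,0,0.05],0],[1,[0,0,0.05],0],[1,[0,0,0.05],0],[1,[0,0,0.05],0]]'; python3 -m creep '[[1,[0,0,-0.3],0],[1,[0,0,-0.9],0],[1,[0,0,-2],0],[1,[0,0,-3.5],0],[1,[0,0,-5],0],[1,[0,0,-6.5],0],[1,[0,0,-8],0],[1,[0,0,-9],0],[1,[0,0,-9.5],0],[1,[0,0,-9.5],0]]'; python3 d.py .583 .0205 .12 -9
```

```text
t: 13.3
ee_pos: [0.5217, 0.31, 0.0264]
eef_rot: [[-0.99, -0.144, 0.001], [-0.144, 0.99, 0.0], [-0.001, 0.0, -1.0]]
wrist_force: [-1.4, -0.3, 4.4]
gripper_width: 0.0141
grasp_force: 60.8
t: 14.13
ee_pos: [0.5219, 0.3102, 0.1225]
eef_rot: [[-0.99, -0.144, 0.002], [-0.144, 0.99, 0.002], [-0.002, 0.002, -1.0]]
wrist_force: [0.8, -0.1, -0.3]
gripper_width: 0.0141
grasp_force: 60.2
t 14.13 p [0.5219 0.3102 0.1225] yaw -171.7 w 0.0141 gf 60.2 F [ 0.8 -0.1 -0.3] tilt [ 0.002  0.002 -1.   ]
[ 0.583   0.0205  0.12   -9.    ] [ -1.86 -29.55   0.2 ] twist 0.302
```

```bash
python3 -m creep '[[1,[-0.1,-1.2,0],0.01],[1,[-0.3,-4,0],0.05],[1,[-0.5,-7.5,0],0.09],[1,[-0.7,-11,0],0.13],[1,[-0.9,-14.5,0],0.17],[1,[-1.2,-18,0],0.21],[1,[-1.4,-21.5,0],0.25],[1,[-1.6,-25,0],0.28],[1,[-1.8,-28,0],0.302],[1,[-1.86,-29.5,0],0.302]]'; python3 -m creep '[[1,[0,0,0],0],[1,[0,0,0],0],[1,[0,0,0],0],[1,[0,0,0],0],[1,[0,0,0.5],0],[1,[0,0,1.5],0],[1,[0,0,2.7],0],[1,[0,0,3.7],0],[1,[0,0,3.7],0],[1,[0,0,3.7],0]]';python3 d.py .583 .0205 .033 -9; python3 - <<'E'
from meas import *
im,_=manip.snapshot("side")
for n,col,box,z in[("greenS",GREEN,(290,280,380,312),.004),("yelS",YEL,(360,245,380,312),.016)]:
    m=blob(im,*col,box);v,u=np.nonzero(m);r=cv2.minAreaRect(np.array([world("side",a,b,z)[:2]*1000 for a,b in zip(u,v)],np.float32));print(n,np.round(r[0],1),np.round(r[1],1),round(r[2],1))
E
```

```text
t: 14.97
ee_pos: [0.5816, 0.0166, 0.1195]
eef_rot: [[-0.987, 0.161, -0.003], [0.161, 0.987, -0.001], [0.003, -0.001, -1.0]]
wrist_force: [0.5, 0.3, -0.1]
gripper_width: 0.0139
grasp_force: 60.1
t: 15.8
ee_pos: [0.5819, 0.0208, 0.0828]
eef_rot: [[-0.988, 0.156, -0.002], [0.156, 0.988, -0.001], [0.002, -0.001, -1.0]]
wrist_force: [-0.9, 0.8, -0.5]
gripper_width: 0.0141
grasp_force: 60.1
t 15.8 p [0.5819 0.0208 0.0828] yaw 171.0 w 0.0141 gf 60.1 F [-0.9  0.8 -0.5] tilt [-0.002 -0.001 -1.   ]
[ 0.583   0.0205  0.033  -9.    ] [-0.12 -0.    4.98] twist 0.0
greenS [566.9 -90.7] [ 63.5 183.1] 81.1
yelS [670.4 -54.2] [195.8   5.2] 80.8
```

The carrier hasn't moved. I'll lower the brush.

```bash
python3 -m creep '[[1,[0,0,0.6],0],[1,[0,0,1.5],0],[1,[0,0,2.5],0],[1,[0,0,3.4],0],[1,[0,0,4.1],0],[1,[0,0,4.5],0],[1,[0,0,4.8],0],[1,[0,0,5],0],[1,[0,0,5],0],[1,[0,0,5],0]]';python3 d.py .583 .0205 .0303 -9
```

```text
t: 16.68
ee_pos: [0.5826, 0.0206, 0.0341]
eef_rot: [[-0.988, 0.156, 0.0], [0.156, 0.988, 0.0], [-0.0, 0.0, -1.0]]
wrist_force: [0.1, -0.0, -0.7]
gripper_width: 0.014
grasp_force: 60.1
t 16.68 p [0.5826 0.0206 0.0341] yaw 171.0 w 0.014 gf 60.1 F [ 0.1 -0.  -0.7] tilt [ 0.  0. -1.]
[ 0.583   0.0205  0.0303 -9.    ] [-0.04 -0.01  0.38] twist -0.0
```

```bash
python3 -m creep '[[1,[0,0,0.1],0],[1,[0,0,0.2],0],[1,[0,0,0.3],0],[1,[0,0,0.35],0],[1,[0,0,0.38],0],[1,[0,0,0.38],0],[1,[0,0,0.38],0],[1,[0,0,0.38],0],[1,[0,0,0.38],0],[1,[0,0,0.38],0]]';python3 d.py
```

```text
t: 17.52
ee_pos: [0.5824, 0.0206, 0.0304]
eef_rot: [[-0.988, 0.156, 0.0], [0.156, 0.988, -0.0], [-0.0, -0.0, -1.0]]
wrist_force: [-1.6, 0.1, 3.9]
gripper_width: 0.0139
grasp_force: 60.6
t 17.52 p [0.5824 0.0206 0.0304] yaw 171.0 w 0.0139 gf 60.6 F [-1.6  0.1  3.9] tilt [ 0. -0. -1.]
```

```bash
python3 -m creep '[[0.85,[0,0,0],0],[0.75,[0,0,0],0],[0.7,[0,0,0],0],[0.65,[0,0,0],0],[0.65,[0,0,0],0],[0.65,[0,0,0],0],[0.65,[0,0,-0.3],0],[0.65,[0,0,-1],0],[0.65,[0,0,-2],0],[0.65,[0,0,-3],0]]'; python3 -m creep '[[0.65,[0,0,-1],0],[0.65,[0,0,-3],0],[0.65,[0,0,-5],0],[0.5,[0,0,-6.5],0],[0.5,[0,0,-7.5],0],[0.5,[0,0,-8],0],[0.5,[0,-2,-8],0],[0.5,[0,-5,-8],0],[0.5,[0,-8,-8],0],[0.5,[0,-11,-8],0]]'; python3 -m creep '[[0.5,[0,-3,0],0],[0.5,[0,-6,0],0],[0.5,[0,-9,0],0],[0.5,[0,-12,0],0],[0.5,[0,-15,0],0],[0.5,[0,-17,0],0],[0.5,[0,-18,0],0],[0.5,[0,-18,0],0],[0.5,[0,-18,0],0],[0.5,[0,-18,0],0]]'; python3 - <<'E'
from meas import *
a,_=manip.snapshot("side");b,_=manip.snapshot("top");cv2.imwrite("pics/top6.png",b);cv2.imwrite("pics/side6.png",a)
cv2.imwrite("pics/crop6.png",np.hstack([cv2.resize(a[230:330,280:390],(400,364)),cv2.resize(b[180:280,290:400],(400,364))]))
for n,cam,im,col,box,z in[("bluebed","top",b,BLUE,(305,195,345,270),.004),("greenbed","top",b,GREEN,(345,195,390,275),.004),("yel","top",b,YEL,(305,195,390,215),.016),("yelS","side",a,YEL,(360,245,380,312),.016)]:
    m=blob(im,*col,box);v,u=np.nonzero(m);r=cv2.minAreaRect(np.array([world(cam,p,q,z)[:2]*1000 for p,q in zip(u,v)],np.float32));print(n,np.round(r[0],1),np.round(r[1],1),round(r[2],1))
for cam,im,bx,th in(("top",b,(338,208,356,262),70),("side",a,(303,255,365,290),45)):
    g=im.max(2);m=np.zeros_like(g);m[bx[1]:bx[3],bx[0]:bx[2]]=(g[bx[1]:bx[3],bx[0]:bx[2]]<th)
    v,u=np.nonzero(m);r=cv2.minAreaRect(np.array([world(cam,p,q,.064)[:2]*1000 for p,q in zip(u,v)],np.float32));print("bar",cam,np.round(r[0],1),np.round(r[1],1),round(r[2],1))
E
python3 d.py .574 -.037 .12 -9
```

```text
t: 18.35
ee_pos: [0.5826, 0.0206, 0.0612]
eef_rot: [[-0.988, 0.156, 0.0], [0.156, 0.988, -0.0], [-0.0, 0.0, -1.0]]
wrist_force: [0.2, -0.7, -0.9]
gripper_width: 0.03
grasp_force: 0.0
t: 19.18
ee_pos: [0.5645, -0.0888, 0.1398]
eef_rot: [[-0.988, 0.156, -0.001], [0.156, 0.988, 0.0], [0.001, -0.0, -1.0]]
wrist_force: [0.3, -1.3, -0.1]
gripper_width: 0.0429
grasp_force: 0.0
t: 20.02
ee_pos: [0.5371, -0.2648, 0.14]
eef_rot: [[-0.988, 0.156, -0.0], [0.156, 0.988, 0.0], [0.0, 0.0, -1.0]]
wrist_force: [0.5, -0.0, 0.3]
gripper_width: 0.0428
grasp_force: 0.0
bluebed [583.8  20.3] [ 71.  183.6] 81.1
greenbed [558.8 -71.1] [ 25.8 159.8] 81.0
yel [675.1 -10.3] [107.3   5.8] 81.5
yelS [670.6 -54.2] [195.8   5.5] 80.8
bar top [568.7 -36.1] [  8.9 130.5] 81.2
bar side [570.3 -74.9] [ 79.5 129.7] 79.2
t 20.12 p [ 0.5374 -0.2646  0.1402] yaw 171.1 w 0.0428 gf 0.0 F [-0.4 -0.6 -0. ] tilt [-0.  0. -1.]
[ 0.574 -0.037  0.12  -9.   ] [-0.09 23.05  2.02] twist 0.002
```

View pics/crop6.png

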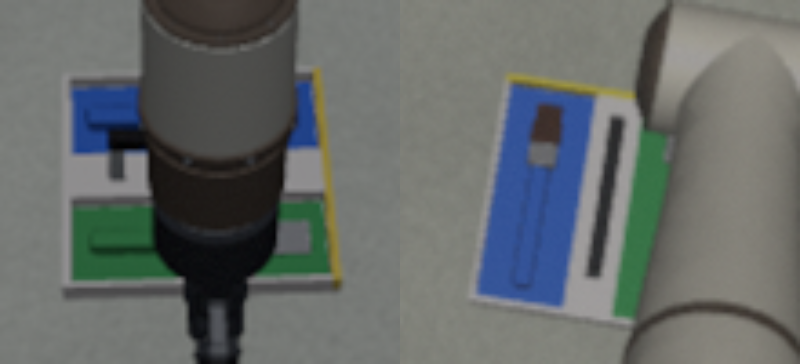

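Both tools lie flat in the right beds with their heads towards the yellow rim: the brush head at right crop (545,130), the blade at left crop (295,235). The bar is centred near (0.572,-0.0365). Next I'll move over the handle and descend.

```bash
python3 -m creep '[[0.5,[0,1,0],0],[0.5,[0,3.5,0],0],[0.5,[0,6.5,0],0],[0.5,[0,9.5,0],0],[0.5,[0,12.5,0],0],[0.5,[0,15.5,0],0],[0.5,[0,18.5,0],0],[0.5,[0,21,0],0],[0.5,[0.1,22.5,0],0],[0.5,[0.1,23.1,0],0]]'; python3 -m creep '[[0.5,[0,0,0],0],[0.5,[0,0,0],0],[0.5,[0,0,0],0],[0.5,[0,0,0],0],[0.5,[0,0,0],0],[0.5,[0,0,0],0],[0.5,[0,0,0],0],[0.5,[0,0,0],0],[0.5,[0,0,0],0],[0.5,[0,0,0],0]]'; python3 d.py .572 -.0365 .056 -9
```

```text
t: 20.95
ee_pos: [0.5724, -0.034, 0.1403]
eef_rot: [[-0.988, 0.152, 0.0], [0.152, 0.988, 0.0], [-0.0, 0.0, -1.0]]
wrist_force: [0.2, 0.5, 0.2]
gripper_width: 0.0426
grasp_force: 0.0
t: 21.78
ee_pos: [0.5722, -0.0376, 0.1401]
eef_rot: [[-0.988, 0.157, 0.0], [0.157, 0.988, 0.0], [-0.0, 0.0, -1.0]]
wrist_force: [-0.3, 0.4, -0.0]
gripper_width: 0.0427
grasp_force: 0.0
t 21.78 p [ 0.5722 -0.0376  0.1401] yaw 171.0 w 0.0427 gf 0.0 F [-0.3  0.4 -0. ] tilt [ 0.  0. -1.]
[ 0.572  -0.0365  0.056  -9.    ] [0.04 0.1  8.41] twist -0.0
```

```bash
python3 -m creep '[[0.5,[0,0.1,0.6],0],[0.5,[0,0.1,1.6],0],[0.5,[0,0.1,2.8],0],[0.5,[0,0.1,4],0],[0.5,[0,0.1,5.2],0],[0.5,[0,0.1,6.4],0],[0.5,[0,0.1,7.4],0],[0.5,[0,0.1,8.1],0],[0.5,[0,0.1,8.3],0],[0.5,[0,0.1,8.3],0]]'; python3 -m creep '[[0.6,[0,0,0],0],[0.7,[0,0,0],0],[0.78,[0,0,0],0],[0.84,[0,0,0],0],[0.9,[0,0,0],0],[1,[0,0,0],0],[1,[0,0,0],0],[1,[0,0,0],0],[1,[0,0,0],0],[1,[0,0,0],0]]'; python3 d.py .572 -.0365 .21 -9
```

```text
t: 22.62
ee_pos: [0.572, -0.0366, 0.0563]
eef_rot: [[-0.988, 0.157, -0.001], [0.157, 0.988, -0.0], [0.001, -0.001, -1.0]]
wrist_force: [-0.1, -0.3, 0.6]
gripper_width: 0.0427
grasp_force: 0.0
t: 23.45
ee_pos: [0.5727, -0.0365, 0.0578]
eef_rot: [[-0.988, 0.156, 0.001], [0.156, 0.988, -0.0], [-0.001, 0.0, -1.0]]
wrist_force: [-2.0, 0.7, 5.1]
gripper_width: 0.0106
grasp_force: 59.6
t 23.45 p [ 0.5727 -0.0365  0.0578] yaw 171.0 w 0.0106 gf 59.6 F [-2.   0.7  5.1] tilt [ 0.001 -0.    -1.   ]
[ 0.572  -0.0365  0.21   -9.    ] [ 5.000e-02 -1.000e-02 -1.522e+01] twist 0.0
```

Gripped at 60 N. I'll lift 15 cm slowly, in two calls.

```bash
python3 -m creep '[[1,[0,0,-0.1],0],[1,[0,0,-0.3],0],[1,[0,0,-0.6],0],[1,[0,0,-1.1],0],[1,[0,0,-1.8],0],[1,[0,0,-2.6],0],[1,[0,0,-3.4],0],[1,[0,0,-4.1],0],[1,[0,0,-4.6],0],[1,[0,0,-4.8],0]]'; python3 d.py .572 -.0365 .208 -9
```

```text
t: 24.28
ee_pos: [0.5729, -0.0364, 0.1065]
eef_rot: [[-0.988, 0.156, 0.002], [0.156, 0.988, 0.0], [-0.002, 0.001, -1.0]]
wrist_force: [0.2, -0.3, -4.4]
gripper_width: 0.0108
grasp_force: 58.4
t 24.28 p [ 0.5729 -0.0364  0.1065] yaw 171.0 w 0.0108 gf 58.4 F [ 0.2 -0.3 -4.4] tilt [ 0.002  0.    -1.   ]
[ 0.572  -0.0365  0.208  -9.    ] [  0.07  -0.02 -10.15] twist -0.0
```

```bash
python3 -m creep '[[1,[0,0,-0.4],0],[1,[0,0,-1.2],0],[1,[0,0,-2.4],0],[1,[0,0,-3.8],0],[1,[0,0,-5.2],0],[1,[0,0,-6.6],0],[1,[0,0,-8],0],[1,[0,0,-9.1],0],[1,[0,0,-9.8],0],[1,[0,0,-10.1],0]]'; python3 -m creep '[[1,[0,0,0],0],[1,[0,0,0],0],[1,[0,0,0],0],[1,[0,0,0],0],[1,[0,0,0],0],[1,[0,0,0],0],[1,[0,0,0],0],[1,[0,0,0],0],[1,[0,0,0],0],[1,[0,0,0],0]]'; python3 d.py .572 -.0365 .208 -9; python3 - <<'E'
from meas import *
a,_=manip.snapshot("side");b,d=manip.snapshot("top")
cv2.imwrite("pics/crop7.png",np.hstack([cv2.resize(a[150:350,270:430],(400,500)),cv2.resize(b[150:310,270:430],(400,500))]))
# tilt: plane fit of bed-floor points (top depth)
m=(blob(b,*BLUE,(290,170,400,290))|blob(b,*GREEN,(290,170,400,290)))>0
m=cv2.erode(m.astype(np.uint8),np.ones((3,3)))>0
v,u=np.nonzero(m&(d>0));P=np.array([world("top",p,q,depth=d[q,p]) for p,q in zip(u,v)])
for _ in range(4):
    A=np.c_[P[:,:2],np.ones(len(P))];c=np.linalg.lstsq(A,P[:,2],rcond=None)[0];r=P[:,2]-A@c;P=P[np.abs(r)<max(.003,1.5*r.std())]
print("slopes deg",np.degrees(c[:2]).round(2),"z mid",np.round([.572,-.0365,1]@c,4),len(P),r.std())
E
```

```text
t: 25.12
ee_pos: [0.5727, -0.0365, 0.2075]
eef_rot: [[-0.988, 0.157, 0.002], [0.157, 0.988, 0.0], [-0.002, 0.001, -1.0]]
wrist_force: [0.7, -0.7, -5.4]
gripper_width: 0.0108
grasp_force: 58.4
t: 25.95
ee_pos: [0.5724, -0.0365, 0.2061]
eef_rot: [[-0.988, 0.157, -0.0], [0.157, 0.988, 0.0], [0.0, 0.0, -1.0]]
wrist_force: [-0.1, 0.1, -5.9]
gripper_width: 0.0107
grasp_force: 58.4
t 25.95 p [ 0.5724 -0.0365  0.2061] yaw 171.0 w 0.0107 gf 58.4 F [-0.1  0.1 -5.9] tilt [-0.  0. -1.]
[ 0.572  -0.0365  0.208  -9.    ] [ 0.04 -0.01 -0.19] twist -0.0
slopes deg [-0.2  -0.16] z mid 0.153 934 0.0019451609437353744
```

View pics/crop7.png

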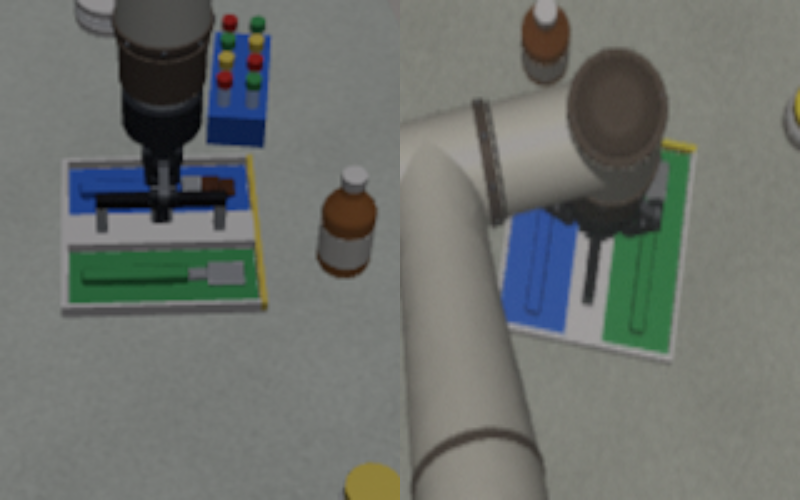

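The carrier hangs level (slopes under 0.3°) with its floor at z = 0.153, so its underside is at about 0.149. Both tools are in their beds, at left crop (160,185) and (165,272). I'll hand it in.

```bash
python3 -c "
from bench import manip
print(manip.finish_job())"
```

```text
the job is handed in; nothing more can be done
None
```

The job is handed in: both tools lie flat in their beds with heads towards the yellow end, and the arm is holding the carrier level and steady, its underside measured at about 15 cm above the bench.

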